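# Pull the next orange thread spool for the job tray

### The arm

A 6-joint arm with a two-finger parallel gripper is mounted at the origin on the work surface. World frame = base frame: x ahead of the robot, y to its left, z up, the work surface at z = 0. Lengths are in m, angles in rad, forces in N, time in s.
With the tool pointing down it reaches from about 0.375 to 0.9 m from the base axis. Payload 3.1 kg.
Tool frame: the origin (TCP) lies midway between the tips of the shut fingers; the grasp point (between the pads) lies 19 mm behind it; z points along the fingers, y is the line along which they close (so a half turn about z gives the same grasp; the last joint's range is limited). The gripper opens to 87 mm and grips with 3 to 60 N. Pads are 19 mm wide; open, the fingers measure 117 mm over their backs; the gripper's body (75 mm by 190 mm) begins 51 mm behind the grasp point.
Start: joints at [-1.44, 0.527, 1.433, -0, 1.181, -0.178], TCP at [0.191, -0.595, 0.223] pointing down, gripper open.
Joint ranges: [-3.08, 3.08], [-0.75, 2.2], [0.22, 2.44], [-1.43, 4.57], [0, 2.65], [-2.85, 2.85]. Speed limits (rad/s): [2.79, 2.79, 3.14, 3.14, 3.14, 3.14].

### API

Orientations are given as a unit quaternion [x, y, z, w].
In Python, from rig import get_obs, cams, job gives the robot as it stands.
- The arm moves only by the tool servo_tool, never from a script. Its argument "moves" is text: rows parted by semicolons, each of 5 numbers parted by spaces: the shift along the tool's x, y, z in m, then the turn about the tool's z in degrees, then the finger opening in m, from 0 to 0.087. In form: dx dy dz spin claw; .... A call has 1 to 10 rows; each row is the pose to reach, as a shift and turn from the pose commanded when the call began, along the tool's axes at that moment; what a row does not reach only later rows make up. A row lasts 1/12 s, in which the tool goes at most 41.7 mm and 7.16 degrees, less where a joint would pass 70% of its speed; a pose out of reach is approached as far as the arm can. A call with a gripper value outside its range is refused whole. The fingers move at their own pace and stop on an object; "grip_force" is the grip in N (left out, the last holds). Time passes only in rows, so rows that repeat a pose let the fingers close. It gives the time, the measured TCP pose, the force, the opening and the grip force at its end, in the units of the state.
- get_obs(): the state, without advancing time (a new reading comes with each control period).
- cams.camera(name): name is "scene" or "top" or "wrist"; returns the picture (480x640x3 uint8, blue, green, red); there is no depth.
- cams.camera_model(name): a dict with "fx", "fy", "cx", "cy" (pixels), "R" (3x3) and "t" (3): a world point X has camera coordinates R X + t. Camera axes: x right, y down, z forward; pixel columns grow to the right and rows downward; lengths in m; the calibration is good to about 2 mm. A picture is of the moment at which its call begins: read the wrist's pose just before it. camera_model takes no time and is no camera call; for the wrist camera it gives the pose at the moment of the call.
- job.hand_in(): hands the job in; it is judged then, once.
The state is a dict: "time": time; "q": joint angles; "joint_velocities": joint speeds; "joint_torque": joint torques, N m; "position": TCP position; "tool_rot": TCP orientation; "ft_force": force on the tool from outside, world axes, zero at the start; "moment": the same for the moment, N m; "grip_width": finger opening in m; "grip_force": force on a finger pad.
Only numpy, scipy, OpenCV 4.12 (cv2) and the standard library are available. Lean on these libraries where they do the work, as an engineer would, in place of code of your own. Each camera call takes 0.05 s, during which the arm holds its last target. There are 200 camera calls.

### The job

Take the front spool of orange thread, the one resting against the stop at the low end of its sloped lane, and lay it in the middle of the yellow V-shaped cradle of the grey job tray, lying along the cradle. Let the orange spools behind it roll down so that the next one comes to rest against the stop, and leave the front spool of navy thread where it is.

Things in the scene. Friction and masses are not known exactly. Their poses are not given: they have to be found in the camera images.
- orange_front: Orange thread spool to take: cylinder, white end flanges, diameter 50, length 56, 50-100 g, lying across the low, robot-side end of a plywood lane against its stop, centre 60 above the table. Origin at its centre, y axis = spool axis (level), x and z roll. Grip its two ends from above: the lane's side guides stand 3 outside them and reach to 15 below its centre; the stop reaches up to its centre.
- orange_next: Second orange spool, identical, touching the first from behind, 50 mm up the lane (slope 9 degrees, falling towards the robot); same origin and axes. A third lies behind it. They roll down by themselves when the front one is lifted out; this one then rests at the stop, its centre 60 mm above the table.
- cradle (a point): Centre of a spool resting in the V cradle of the job tray, 41 mm above the table. y axis: along the V, as the spool must lie (either way round); z up. Tray grey, 110 x 180 mm, walls 16 high, 4 thick. Yellow V: 40 long, 59 across, faces at 30 degrees, bottom 12 above the table; a spool overhangs it 8 at each end, where the tray floor (4 above the table) is free for 66 mm to the walls.
- navy_front: Front spool of the other lane, of the same shape but holding navy blue thread: a bystander. Same size, origin and axes as the orange spools.
Not all that is in view belongs to the job. Leave any green look-alike of the orange_front alone.

How it is judged:
At the end, for the whole second after the job is handed in: The front orange spool lies at rest in the V of the cradle: centre within 15 mm of the cradle point horizontally and 8 mm in height, its axis within 12 degrees of the V. The next orange spool has rolled 35 to 65 mm, and rests with its centre 55 to 65 mm above the table, at the stop (horizontal distance between orange_front and cradle below 0.015 m and z of orange_front in the frame of cradle between -0.008 and 0.008 m and angle between the y axis of orange_front and the y axis of cradle, either way round below 0.21 rad and linear speed of each of orange_front, orange_next below 0.03 m/s and distance of orange_next from where it was at the start of the episode between 0.035 and 0.065 m and height (world z) of orange_next between 0.055 and 0.065 m); the robot touches nothing.
It fails at once if the front navy spool is moved by more than 20 mm (distance of navy_front from where it was at the start of the episode above 0.02 m).
It also fails if it takes over 40 s, if anything falls off the work surface, if the arm or the gripper's body presses on something with over 40 N, if the wrist force passes 120 N, or if a joint passes its speed limit or range.

## Working session

There is one attempt and no reset: what is moved stays moved. The work goes in short steps, Python scripts to look and compute and a tool call to move; the robot and the scene stay as the last step left them, time stands still between calls to the robot, and variables do not carry over. Pictures are saved under pics/ and viewed, at most 10 in all, crops included, and the job is handed in when it is done.

Besides the shell and the picture viewer there is one more tool, called after ">>>" by a JSON object that holds its "method" and its "body". servo_tool: Moves the arm, as the interface text tells. Its arguments: {"type":"object","properties":{"moves":{"type":"string"},"grip_force":{"type":"number"}},"required":["moves"]}

```bash
mkdir -p pics
python3 - <<'E'
from rig import get_obs,cams
import cv2
for n in("scene","top"):
    cv2.imwrite(f"pics/{n}0.png",cams.camera(n)); 
    m=cams.camera_model(n);print(n,{k:(v if not hasattr(v,'round') else v.round(3).tolist() if hasattr(v,'tolist') else v) for k,v in m.items()})
o=get_obs();print(o['time'],o['position'],o['tool_rot'])
E
```

```text
scene {'fx': 507.73388530756165, 'fy': 507.73388530756165, 'cx': 315.73942457760273, 'cy': 245.25370766545672, 'R': [[-0.648, 0.762, -0.005], [0.651, 0.55, -0.523], [-0.396, -0.342, -0.852]], 't': [0.393, -0.275, 1.277]}
top {'fx': 525.5563185209604, 'fy': 525.5563185209604, 'cx': 321.9163771432224, 'cy': 242.20455784652742, 'R': [[-0.015, -1.0, -0.004], [-0.996, 0.015, -0.092], [0.092, 0.003, -0.996]], 't': [-0.038, 0.545, 1.063]}
0.1 [ 0.1904964  -0.59458761  0.22166024] [ 9.88023503e-01  1.54300386e-01  1.85529263e-05 -9.73694413e-04]
```

View pics/scene0.png

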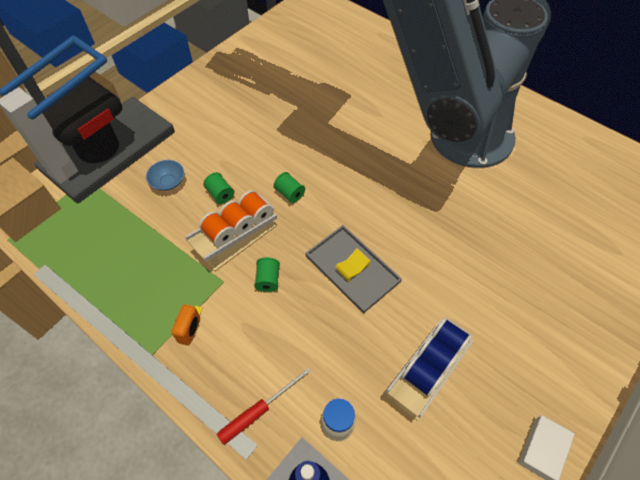

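View pics/top0.png

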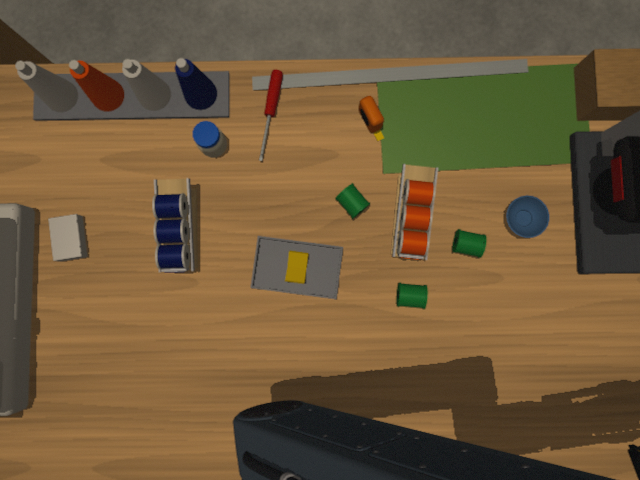

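The two pictures show:
- **Orange lane:** front spool at top (414,244) and scene (257,207), with two more spools behind it.
- **Tray:** centred at top (297,268) and scene (353,266), with its long side close to world y.
- **Others:** the navy lane is off to the right in the scene view, and there are three green decoys.

Next I'll segment by colour and triangulate.

```bash
cat > h.py <<'E'
import numpy as np,cv2
from rig import get_obs,cams
def P(m): 
    K=np.array([[m['fx'],0,m['cx']],[0,m['fy'],m['cy']],[0,0,1]]); return K@np.c_[m['R'],m['t']]
def tri(Ps,uvs):
    A=[r for p,(u,v) in zip(Ps,uvs) for r in (u*p[2]-p[0],v*p[2]-p[1])]
    A=np.array(A);X=np.linalg.lstsq(A[:,:3],-A[:,3],rcond=None)[0];return X
def onz(m,uv,z):
    d=m['R'].T@np.array([(uv[0]-m['cx'])/m['fx'],(uv[1]-m['cy'])/m['fy'],1]);c=-m['R'].T@m['t'];return c+d*(z-c[2])/d[2]
def proj(m,X):
    x=P(m)@np.append(X,1);return x[:2]/x[2]
RNG=dict(orange=((4,150,90),(13,255,255)),yellow=((22,150,90),(32,255,255)),navy=((110,120,20),(128,255,255)))
def blobs(img,c,amin=120):
    k=cv2.inRange(cv2.cvtColor(img,cv2.COLOR_BGR2HSV),*RNG[c])
    n,l,s,ce=cv2.connectedComponentsWithStats(k)
    out=[]
    for i in range(1,n):
        if s[i,4]>=amin:
            r=cv2.minAreaRect(np.argwhere(l==i)[:,::-1].astype(np.float32)); out.append((ce[i].round(1).tolist(),int(s[i,4]),np.round(r[0],1).tolist(),np.round(r[1],1).tolist(),round(r[2],1)))
    return out
E
python3 - <<'E'
from h import *
for n in("scene","top"):
    im=cv2.imread(f"pics/{n}0.png")
    for c in("orange","yellow"):
        for b in blobs(im,c): print(n,c,*b)
ms=[cams.camera_model(n) for n in("scene","top")]
Ps=[P(m) for m in ms]
print(tri(Ps,[(257,206),(414,243)]),tri(Ps,[(353,265),(297,267)]))
# tray corners scene / top
for a,b in (((343,227),(258,237)),((306,262),(343,247)),((401,279),(252,289)),((364,310),(338,298))):
    print([onz(ms[0],a,.016).round(3),onz(ms[1],b,.016).round(3)])
a=cv2.resize(cv2.imread("pics/scene0.png")[170:320,180:410],None,fx=2.4,fy=2.4,interpolation=cv2.INTER_CUBIC)
b=cv2.resize(cv2.imread("pics/top0.png")[155:310,240:450],None,fx=2.5,fy=2.5,interpolation=cv2.INTER_CUBIC)
E
```

```text
scene orange [231.4, 214.6] 1184 [232.8, 214.4] [24.2, 68.4] 58.0
scene orange [187.0, 331.7] 209 [189.7, 328.2] [18.2, 34.9] 40.0
scene yellow [352.8, 264.8] 579 [352.6, 264.5] [20.7, 31.0] 50.2
top orange [80.2, 70.7] 169 [80.0, 69.9] [16.0, 19.8] 48.0
top orange [371.3, 110.3] 353 [371.3, 110.1] [30.0, 13.9] 63.4
top orange [420.0, 192.2] 552 [420.1, 192.4] [24.5, 23.2] 5.7
top orange [417.1, 217.3] 557 [417.1, 217.3] [24.5, 23.4] 5.7
top orange [414.2, 242.2] 552 [414.1, 242.1] [24.4, 23.4] 5.4
top yellow [296.5, 266.8] 600 [296.5, 266.8] [19.5, 30.9] 7.8
[ 0.53538012 -0.22865681  0.06122677] [0.49414395 0.00664012 0.01647503]
[array([ 0.433, -0.069,  0.016]), array([0.558, 0.087, 0.016])]
[array([ 0.552, -0.073,  0.016]), array([ 0.535, -0.09 ,  0.016])]
[array([0.456, 0.103, 0.016]), array([0.45 , 0.1  , 0.016])]
[array([0.56 , 0.087, 0.016]), array([ 0.429, -0.078,  0.016])]
```

```bash
cat >> h.py <<'E'
def yaw(o):
    from scipy.spatial.transform import Rotation as R
    x=R.from_quat(o['tool_rot']).as_matrix(); return x
def plan(o,X,psi):
    M=yaw(o); d=M.T@(np.array(X)-o['position']); cur=np.degrees(np.arctan2(M[1,0],M[0,0]))
    return d.round(4),round(cur-psi,2)
E
python3 - <<'E'
from h import *
mt=cams.camera_model("top")
a,b,c=[onz(mt,p,z) for p,z in (((420.1,192.4),.093),((417.1,217.3),.085),((414.1,242.1),.077))]
print(a,b,c,np.degrees(np.arctan2((a-c)[1],(a-c)[0])))
o=get_obs();print(o['position'],plan(o,[.5,-.22,.25],-4))
mw=cams.camera_model("wrist");C=-mw['R'].T@mw['t'];print(yaw(o).T@(C-o['position']),yaw(o).T@mw['R'].T)
E
```

```text
[ 0.63294848 -0.23978242  0.093     ] [ 0.58503451 -0.23380236  0.085     ] [ 0.5369804 -0.2277773  0.077    ] -7.1303731401716055
[ 0.1904964  -0.59458761  0.22166024] (array([ 0.409 , -0.2624, -0.0277]), np.float64(21.75))
[ 0.07407306 -0.00065557 -0.16254727] [[ 4.20970995e-04 -9.62101095e-01 -2.72692694e-01]
 [ 9.99999086e-01  5.47440304e-05  1.35060941e-03]
 [-1.28449450e-03 -2.72693013e-01  9.62100239e-01]]
```

>>> {"method": "servo_tool", "body": {"moves": "0.03 -0.018 -0.002 2 0.087; 0.07 -0.041 -0.005 5 0.087; 0.107 -0.063 -0.007 7 0.087; 0.142 -0.083 -0.01 9 0.087; 0.178 -0.104 -0.012 11 0.087; 0.213 -0.125 -0.014 13 0.087; 0.249 -0.146 -0.016 15 0.087; 0.284 -0.167 -0.019 17 0.087; 0.32 -0.188 -0.021 19 0.087; 0.35 -0.205 -0.023 21 0.087"}}

```text
time: 0.93
position: [0.4624, -0.2909, 0.2454]
tool_rot: [1.0, -0.029, -0.0, -0.0]
ft_force: [0.1, -1.0, -0.3]
grip_width: 0.0871
grip_force: 0.0
```

Run:
```python
from h import *
o=get_obs();print(o['time'],o['position'],plan(o,[.52,-.226,.25],-7.1))
```

```text
0.9333 [ 0.4623567  -0.29086767  0.24540469] (array([ 0.0538, -0.0681, -0.0046]), np.float64(3.77))
```

>>> {"method": "servo_tool", "body": {"moves": "0.027 -0.034 -0.002 2 0.087; 0.05 -0.063 -0.004 3.8 0.087; 0.054 -0.068 -0.005 3.8 0.087; 0.054 -0.068 -0.005 3.8 0.087; 0.054 -0.068 -0.005 3.8 0.087"}}

```text
time: 1.35
position: [0.5188, -0.2283, 0.2501]
tool_rot: [0.998, -0.061, -0.001, 0.0]
ft_force: [-0.6, -1.2, -0.4]
grip_width: 0.087
grip_force: 0.0
```

Run:
```python
from h import *
o=get_obs();m=cams.camera_model("wrist");im=cams.camera("wrist");print(o['time'],o['position'],o['joint_velocities'].round(3))
cv2.imwrite("pics/w1.png",im);np.savez("w1.npz",**m)
for b in blobs(im,"orange"):print(b)
print(proj(m,[.5354,-.2287,.06]))
```

```text
1.35 [ 0.51876122 -0.22829239  0.25012853] [-0.038 -0.005  0.007 -0.004 -0.001  0.002]
([320.5, 77.8], 3974, [320.5, 78.0], [64.0, 63.0], 90.0)
([319.8, 141.1], 3226, [320.5, 142.0], [59.0, 56.0], 0.0)
([320.3, 197.2], 2700, [320.5, 197.5], [51.0, 55.0], 90.0)
[320.51423388 199.27674073]
```

View pics/w1.png

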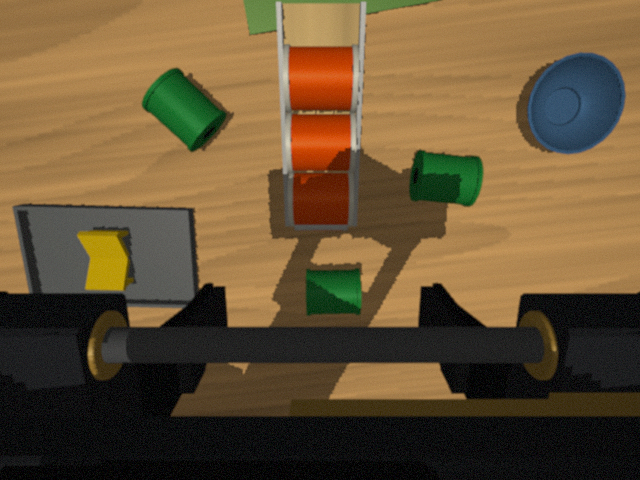

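The wrist view shows the front orange spool at about (320,198), square to the image, so the yaw is right. The stop is at row 225, and the tray with its yellow V sits at left around (107,260).

Run:
```python
from h import *
o=get_obs();mt=cams.camera_model("top");ms=cams.camera_model("scene");mw=dict(np.load("w1.npz"))
X=tri([P(mw),P(mt)],[(320.4,197.5),(414.15,242.1)]);print("wt",X)
X=tri([P(mw),P(mt),P(ms)],[(320.4,197.5),(414.15,242.1),(256,207)]);print("wts",X)
# next two (heights should rise 8mm)
print(tri([P(mw),P(mt)],[(320.5,142),(417.1,217.3)]),tri([P(mw),P(mt)],[(320.5,78),(420.1,192.4)]))
# spool silhouettes predicted: rim circle of ends
for c in ([.5354,-.2287,.06],):
    a=np.array([np.sin(np.radians(7.1)),np.cos(np.radians(7.1)),0]);u=np.array([np.cos(np.radians(7.1)),-np.sin(np.radians(7.1)),0])
    for m in(mw,mt,ms):
        print([proj(m,c+s*.028*a+.025*v).round(0).tolist() for s in(-1,1) for v in(u,-u,np.array([0,0,1]))])
y=dict(w=(107,260))
b=blobs(cv2.imread("pics/w1.png"),"yellow");print(b)
print("cradle",tri([P(mw),P(mt),P(ms)],[b[0][0],(296.5,266.8),(352.7,264.7)]))
for xy in([.5354,-.2287],[.532,-.2283]):print(plan(o,[*xy,.049],-7.1))
```

```text
wt [ 0.53796322 -0.22930598  0.06769835]
wts [ 0.53744941 -0.22927067  0.05949247]
[ 0.58581806 -0.23489307  0.07909764] [ 0.6335573  -0.24067307  0.08861104]
[[352.0, 172.0], [351.0, 226.0], [353.0, 204.0], [289.0, 171.0], [290.0, 226.0], [287.0, 204.0]]
[[428.0, 233.0], [426.0, 258.0], [430.0, 244.0], [400.0, 230.0], [398.0, 255.0], [401.0, 241.0]]
[[239.0, 205.0], [257.0, 192.0], [247.0, 191.0], [255.0, 221.0], [273.0, 208.0], [263.0, 207.0]]
[([104.6, 260.0], 2342, [104.4, 260.1], [64.5, 46.8], 81.3)]
cradle [0.49421086 0.00693977 0.01905436]
(array([ 0.0172, -0.0025,  0.2011]), np.float64(0.05))
(array([ 0.0138, -0.0025,  0.2011]), np.float64(0.05))
```

>>> {"method": "servo_tool", "body": {"moves": "0.018 -0.002 0.03 0 0.087; 0.018 -0.002 0.065 0 0.087; 0.018 -0.002 0.1 0 0.087; 0.018 -0.002 0.125 0 0.087; 0.018 -0.002 0.145 0 0.087; 0.018 -0.002 0.155 0 0.087; 0.018 -0.002 0.155 0 0.087"}}

```text
time: 1.98
position: [0.5347, -0.2293, 0.0931]
tool_rot: [0.998, -0.063, -0.003, -0.001]
ft_force: [-0.2, 0.3, 0.8]
grip_width: 0.0871
grip_force: 0.0
```

Run:
```python
from h import *
o=get_obs();m=cams.camera_model("wrist");im=cams.camera("wrist");print(o['time'],o['position'])
cv2.imwrite("pics/w2.png",im)
print([proj(m,p).round(0).tolist() for p in([.537,-.229,.06],[.537,-.229,.085])], plan(o,[.537,-.229,.049],-7.1))
for b in blobs(im,"orange"):print(b)
```

```text
1.9833 [ 0.53474788 -0.2292712   0.09305623]
[[322.0, 274.0], [322.0, 292.0]] (array([ 0.0024, -0.0004,  0.044 ]), np.float64(-0.1))
([319.9, 64.6], 15562, [319.5, 66.5], [131.0, 123.0], 0.0)
([320.8, 223.7], 19667, [320.5, 226.5], [187.0, 113.0], 90.0)
```

View pics/w2.png

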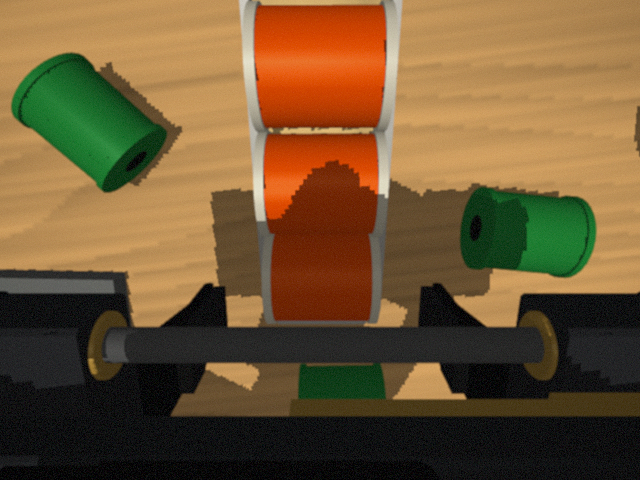

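The spool is centred between the fingers (column 320). Both green decoys clear the fingers, the nearest one by about 24 mm. Now the descent and grip.

>>> {"method": "servo_tool", "body": {"moves": "0.003 0 0.02 0 0.087; 0.003 0 0.037 0 0.087; 0.003 0 0.044 0 0.087; 0.003 0 0.044 0 0.087; 0.003 0 0.044 0 0.05; 0.003 0 0.044 0 0.05; 0.003 0 0.044 0 0.05; 0.003 0 0.044 0 0.05; 0.003 0 0.044 0 0.05; 0.003 0 0.044 0 0.05", "grip_force": 18}}

```text
time: 2.87
position: [0.5405, -0.2291, 0.052]
tool_rot: [0.998, -0.061, 0.0, 0.0]
ft_force: [-0.1, 0.7, 1.6]
grip_width: 0.0558
grip_force: 18.0
```

>>> {"method": "servo_tool", "body": {"moves": "0 0 -0.008 0 0.05; 0 0 -0.02 0 0.05; 0 0 -0.035 0 0.05; 0 0 -0.055 0 0.05; 0 0 -0.08 0 0.05; 0 0 -0.11 0 0.05; 0 0 -0.14 0 0.05; 0 0 -0.16 0 0.05; 0 0 -0.16 0 0.05; 0 0 -0.16 0 0.05"}}

```text
time: 3.7
position: [0.5407, -0.2293, 0.2136]
tool_rot: [0.998, -0.061, 0.002, 0.001]
ft_force: [-0.2, 0.0, -0.4]
grip_width: 0.0556
grip_force: 18.0
```

Run:
```python
from h import *
o=get_obs();m=cams.camera_model("wrist");im=cams.camera("wrist");print(o['time'],o['position'],o['grip_width'])
cv2.imwrite("pics/w3.png",im)
print(plan(o,[.40,.0,.20],-7.1),plan(o,[.494,.007,.20],-7.1))
for b in blobs(im,"orange"):print(b)
```

```text
3.7 [ 0.54074623 -0.22931172  0.21359176] 0.055571810064083245
(array([-0.1678, -0.2103,  0.0127]), np.float64(0.06)) (array([-0.0754, -0.2288,  0.0129]), np.float64(0.06))
([322.1, 200.5], 7339, [322.5, 201.5], [65.0, 117.0], 0.0)
([322.5, 297.4], 7245, [322.5, 296.5], [59.0, 127.0], 90.0)
([321.9, 370.7], 1824, [322.5, 370.5], [15.0, 123.0], 90.0)
```

View pics/w3.png

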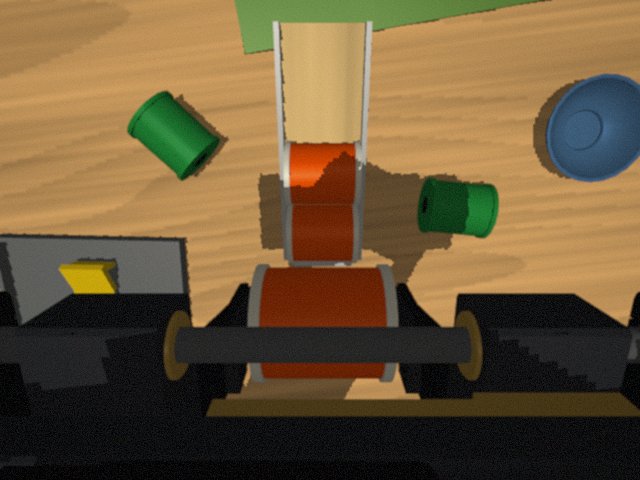

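The next spool has rolled to the stop (rows 203–262), and the held spool is square in the fingers (rows 265–380). I'll move near the cradle and look again.

>>> {"method": "servo_tool", "body": {"moves": "-0.01 -0.02 0 0 0.05; -0.028 -0.055 0 0 0.05; -0.046 -0.09 0 0 0.05; -0.064 -0.125 0 0 0.05; -0.082 -0.16 0 0 0.05; -0.1 -0.192 0 0 0.05; -0.11 -0.212 0 0 0.05; -0.114 -0.22 0 0 0.05; -0.114 -0.22 0 0 0.05; -0.114 -0.22 0 0 0.05"}}

```text
time: 4.58
position: [0.4542, 0.003, 0.2109]
tool_rot: [0.998, -0.061, -0.0, 0.0]
ft_force: [-0.5, -0.1, -0.3]
grip_width: 0.0558
grip_force: 18.0
```

Run:
```python
from h import *
o=get_obs();m=cams.camera_model("wrist");im=cams.camera("wrist");print(o['time'],o['position'],yaw(o)[:2,0])
cv2.imwrite("pics/w4.png",im);np.savez("w4.npz",**m)
for c in("yellow","orange"):
    for b in blobs(im,c):print(c,b)
print(proj(m,[.494,.007,.019]))
M=yaw(o)
for dx in(-.006,-.003,0):
  for dz in (-.008,-.011):
    c=o['position']+M@np.array([dx,0,dz*-1-.0*0])*1.0
    c=o['position']+M[:,0]*dx+np.array([0,0,-dz])
    print(dx,dz,[proj(m,c+.028*s*M[:,1]+.025*M[:,0]).round(1).tolist() for s in(-1,1)])
```

```text
4.5833 [0.45420679 0.00304564 0.21091736] [ 0.99256021 -0.12175218]
yellow ([313.2, 175.0], 3249, [313.6, 175.4], [46.2, 73.2], 0.8)
orange ([629.2, 26.4], 753, [623.0, 22.0], [44.0, 32.0], 90.0)
orange ([621.7, 85.2], 2359, [614.0, 83.0], [68.0, 50.0], 90.0)
orange ([322.5, 297.4], 7229, [322.5, 296.0], [127.0, 60.0], -0.0)
orange ([322.5, 370.7], 1802, [322.5, 370.5], [15.0, 123.0], 90.0)
[312.51569731 174.2293948 ]
-0.006 -0.008 [[256.1, 270.1], [389.7, 270.1]]
-0.006 -0.011 [[254.9, 272.6], [390.9, 272.6]]
-0.003 -0.008 [[255.7, 263.3], [390.0, 263.3]]
-0.003 -0.011 [[254.6, 265.7], [391.2, 265.7]]
0 -0.008 [[255.4, 256.5], [390.4, 256.5]]
0 -0.011 [[254.2, 258.7], [391.6, 258.7]]
```

View pics/w4.png

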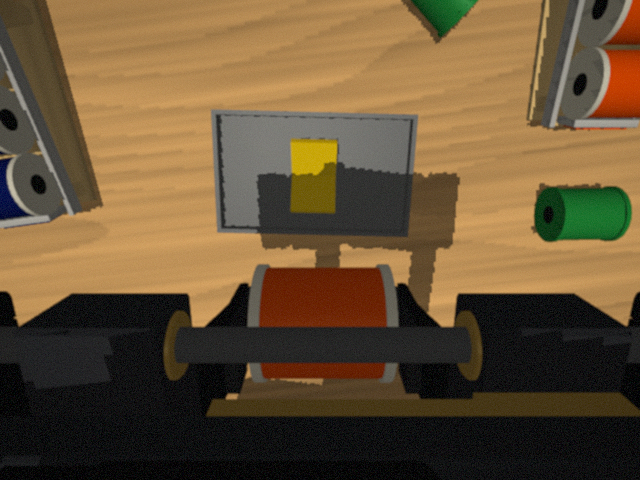

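The tray corners are at (213,111), (417,116), (408,236) and (218,233). The V is at (313,175), almost aligned with the held spool.

Run:
```python
from h import *
m=dict(np.load("w4.npz"));mt=cams.camera_model("top");ms=cams.camera_model("scene");o=get_obs()
c=np.array([onz(m,p,.016) for p in((213,111),(417,116),(408,236),(218,233))])
for i in range(4):
    d=c[(i+1)%4]-c[i];print(np.linalg.norm(d).round(4),np.degrees(np.arctan2(d[1],d[0])).round(1))
print("tray centre",c.mean(0))
C=tri([P(m),P(mt),P(ms)],[(313.3,175.2),(296.5,266.8),(352.7,264.7)]);print("V",C,tri([P(m),P(mt)],[(313.3,175.2),(296.5,266.8)]),onz(m,(313.3,175.2),.0205))
print(-mt['R'].T@mt['t'])
M=yaw(o)
for t in (c.mean(0),C):
    tcp=np.array([t[0],t[1],.12-.009])+M[:,0]*.0035; print(plan(o,tcp,-8))
```

```text
0.1773 -98.3
0.1079 172.3
0.1795 82.1
0.1091 -8.9
tray centre [0.49148733 0.00591101 0.016     ]
V [0.49430137 0.00683353 0.0184921 ] [0.49408909 0.00652386 0.0301579 ] [0.49320597 0.00636087 0.0205    ]
[ 0.44395966 -0.04901016  1.10835573]
(array([ 0.0394, -0.008 ,  0.1001]), np.float64(0.94))
(array([ 0.0421, -0.0093,  0.1001]), np.float64(0.94))
```

>>> {"method": "servo_tool", "body": {"moves": "0.02 -0.004 0.02 1 0.05; 0.041 -0.009 0.05 1 0.05; 0.041 -0.009 0.085 1 0.05; 0.041 -0.009 0.115 1 0.05; 0.041 -0.009 0.138 1 0.05; 0.041 -0.009 0.153 1 0.05; 0.041 -0.009 0.162 1 0.05; 0.041 -0.009 0.168 1 0.05; 0.041 -0.009 0.17 1 0.05; 0.041 -0.009 0.17 1 0.05"}}

```text
time: 5.47
position: [0.4965, 0.0065, 0.0416]
tool_rot: [0.998, -0.071, 0.0, 0.0]
ft_force: [-0.8, -0.2, 0.4]
grip_width: 0.056
grip_force: 18.0
```

Run:
```python
from h import *
o=get_obs();print(o['time'],o['position'],o['ft_force'],yaw(o)[:2,0])
M=yaw(o);print("spool est",o['position']-.0035*M[:,0]+[0,0,.009])
```

```text
5.4667 [0.4965257  0.00652298 0.04156443] [-0.81413224 -0.24356925  0.39446419] [ 0.99002853 -0.14086559]
spool est [0.4930606  0.00701601 0.05056221]
```

Positioned well, about 9 mm above the seat. I'll lower gently until contact.

>>> {"method": "servo_tool", "body": {"moves": "0 0 0.003 0 0.05; 0 0 0.005 0 0.05; 0 0 0.007 0 0.05; 0 0 0.008 0 0.05; 0 0 0.008 0 0.05; 0 0 0.008 0 0.05"}}

```text
time: 5.97
position: [0.496, 0.0073, 0.0337]
tool_rot: [0.998, -0.07, 0.0, 0.0]
ft_force: [-0.5, 0.3, -0.5]
grip_width: 0.0556
grip_force: 18.0
```

>>> {"method": "servo_tool", "body": {"moves": "0 0 0.001 0 0.05; 0 0 0.001 0 0.05; 0 0 0.002 0 0.05; 0 0 0.002 0 0.05"}}

```text
time: 6.3
position: [0.497, 0.007, 0.0327]
tool_rot: [0.998, -0.07, 0.001, 0.0]
ft_force: [-0.2, 0.6, 10.0]
grip_width: 0.0558
grip_force: 18.0
```

Contact at 10 N, at the expected height. Releasing, then retreating upward.

>>> {"method": "servo_tool", "body": {"moves": "0 0 0 0 0.06; 0 0 0 0 0.075; 0 0 0 0 0.075; 0 0 0 0 0.075; 0 0 0 0 0.075; 0 0 0 0 0.075; 0 0 -0.01 0 0.075; 0 0 -0.03 0 0.075; 0 0 -0.06 0 0.075; 0 0 -0.09 0 0.075"}}

```text
time: 7.13
position: [0.495, 0.0073, 0.1224]
tool_rot: [0.998, -0.07, -0.001, -0.0]
ft_force: [0.3, -0.5, 0.0]
grip_width: 0.0751
grip_force: 0.0
```

>>> {"method": "servo_tool", "body": {"moves": "-0.01 0 -0.03 0 0.075; -0.03 0 -0.06 0 0.075; -0.05 0 -0.09 0 0.075; -0.06 0 -0.1 0 0.075; -0.06 0 -0.1 0 0.075; -0.06 0 -0.1 0 0.075"}}

```text
time: 7.63
position: [0.4367, 0.0156, 0.2225]
tool_rot: [0.998, -0.07, 0.001, 0.0]
ft_force: [0.3, -0.1, -1.5]
grip_width: 0.0752
grip_force: 0.0
```

Run:
```python
from h import *
o=get_obs();m=cams.camera_model("wrist");im=cams.camera("wrist");t=cams.camera("top");print(o['time'],o['position'])
cv2.imwrite("pics/w5.png",im);mt=cams.camera_model("top")
for b in blobs(im,"orange"):print("w",b,onz(m,b[2],.041))
for b in blobs(t,"orange"):print("t",b)
for n,k in(("before",cv2.imread("pics/top0.png")),("after",t)):print(n,blobs(k,"navy"))
```

```text
7.6333 [0.43665395 0.01561057 0.22251915]
w ([628.0, 5.3], 239, [626.0, 5.5], [11.0, 26.0], 90.0) [ 0.57300162 -0.24363874  0.041     ]
w ([624.3, 55.4], 1981, [617.0, 53.0], [68.0, 44.0], 90.0) [ 0.53941076 -0.23875765  0.041     ]
w ([604.2, 99.6], 128, [606.0, 99.6], [2.7, 50.1], 88.4) [ 0.50469492 -0.23188989  0.041     ]
w ([322.0, 153.1], 2920, [322.0, 154.5], [58.0, 53.0], 0.0) [0.49358942 0.00784738 0.041     ]
t ([84.6, 81.8], 312, [90.8, 83.9], [52.3, 19.8], 52.4)
t ([371.0, 110.1], 353, [371.3, 110.4], [30.6, 14.4], 61.2)
t ([417.0, 217.6], 559, [417.1, 217.6], [24.4, 23.4], 6.0)
t ([414.2, 242.3], 558, [414.2, 242.1], [24.3, 23.6], 6.3)
t ([295.5, 262.1], 329, [295.2, 262.3], [23.3, 14.7], 8.1)
before [([196.4, 87.4], 1107, [195.5, 84.0], [50.5, 31.3], 63.4), ([166.8, 205.6], 503, [166.7, 205.6], [22.2, 23.6], 87.0), ([168.4, 230.8], 502, [168.6, 230.8], [21.9, 23.8], 87.3), ([169.6, 255.8], 500, [169.7, 255.9], [22.1, 23.7], 87.3)]
after [([196.4, 87.4], 1131, [192.8, 85.8], [51.6, 31.1], 45.0), ([166.8, 205.6], 503, [166.7, 205.6], [22.2, 23.6], 87.0), ([168.4, 230.7], 501, [168.6, 230.7], [22.0, 23.7], 87.3), ([169.6, 255.8], 498, [169.7, 255.9], [22.1, 23.7], 87.3)]
```

View pics/w5.png

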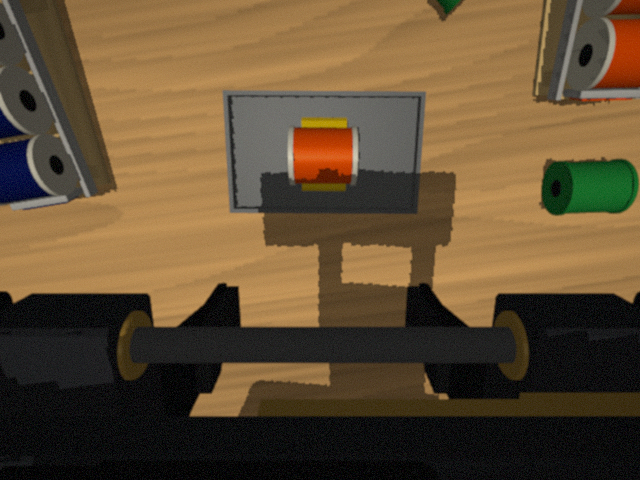

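The spool lies centred in the V at (322,154). The next orange spool is at the stop, and the navy spools haven't moved.

```bash
python3 -c "
from rig import job
print(job.hand_in())"
```

```text
the job is handed in; nothing more can be done
None
```

I laid the front orange spool in the middle of the yellow V cradle, lying along it; the next orange spool rolled down to the stop, the navy spools did not move, and I handed the job in at about 7.7 s (no verdict was returned).

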